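# Hold a panel blank in the marking-out corner

## Task

The dyed aluminium front panel that hangs on the double hook is to have a line scribed on it: lift it up and off the hook and stand it upright on its long lower edge on the granite plate, its back flat against the angle plate and its left end against the brass stop. Press it firmly into that corner with one diagonal push - down, back and towards the stop together - and finish still holding and pushing it, so that it is squarely seated on all three and cannot shift under the scriber. Leave the height gauge and the other things where they are.

Things in the scene. Friction and masses are not known exactly. Their poses are not given: they have to be found in the camera images.
- front_panel: aluminium panel, 130 mm wide (y), 110 tall (z), 8 thick (x), 0.2 kg, blue dye on the front. Origin: middle of its lower edge, mid-thickness; x points out of its bare back. Window 64 wide (centred), 54 to 92 mm above the origin; it hangs by the 18 mm strip above the window, blue side to the robot, and can be pinched across the 8 mm there, midway between the hook's prongs.
- panel_top (a point): middle of the panel's upper edge, half way through the thickness (110 mm above the panel's origin).
- panel_corner (a point): the panel's lower left back corner, seen from the robot: on the back face, at the lower edge, at the +y end (panel frame 4, 65, 0 mm). Must come to stop_corner.
- hook_stand: fixed stand, post at its origin, two level prongs 7 mm thick, each 24 mm from the middle (y), reaching 91 mm from the post along the stand's -x, top side 137 mm above the bench. Turned-up red tips stand 10 mm above that: raise the panel more than 10 mm but less than 31 mm (then its window's lower edge meets the prongs), then go 35 mm or more along the stand's -x to clear the tips.
- hook_mid (a point): midway between the prongs, level with their top side, 68 mm in front of the post, where the panel hangs to within about 6 mm. Axes as the stand's: -x is the way off the hook.
- marking_station: fixed marking-out station: black granite plate 220 mm (x) by 320 mm (y), its upper face 40 mm above the bench, origin at the middle of its underside, on the bench. x points away from the robot, into the angle plate; y to the left along it. Behind it a wall shelf with binders (x > 0.65, y < 0, from 0.55 m above the bench) is in the way of wrist and forearm.
- granite_plate: the granite plate of the station, on which the panel stands; its upper face is 40 mm above the bench. Panel, granite, angle plate and stop are smooth and slide on one another (friction about 0.25).
- angle_plate: steel angle plate (fence) fixed on the granite. Its flat upright face looks to the station's -x and is 190 mm long: 105 mm tall over the outer 52 mm at either end, only 55 mm tall over the 86 mm between, which leaves room for a finger behind the panel's middle. Origin: middle of the face's foot line on the granite, 20 mm to +x and 30 mm to +y of the station's origin.
- stop_block: brass (yellow-orange) stop bar bolted to the face of the angle plate, fixed, not always in the same place along it: it stands out 24 mm from that face (31 mm at its bolt head), is 20 mm wide (y) and 80 mm tall. Its working face looks to the station's -y. Axes as the station's.
- stop_corner (a point): the point (also the stop's origin) where stop's working face, angle plate's face and granite meet: the panel belongs on its -y and -x side, above it. Axes as the station's: x into the angle plate, y into the stop, z up.
- height_gauge: scribing height gauge, loose, 0.9 kg, base 46 by 60 mm, 180 mm tall, standing on the right-hand end of the granite plate, scriber towards the panel's place. Origin: middle of its underside. Leave alone.
- caliper: digital caliper lying on the bench, 66 by 206 mm, 16 mm thick, origin at the middle of its underside. Leave alone.
- marker: white marker with black cap lying on the bench, 118 mm long, 14 mm thick, origin at the middle of its underside. Leave alone.
- insulating_tape: black roll of tape lying flat, 60 mm across, 18 mm high, origin at the middle of its underside. Leave alone.
- flux_jar: small yellow jar with a black lid, 52 mm across, 36 mm high, origin at the middle of its underside. Leave alone.
- iron_stand: soldering iron standing slanted in its holder on the bench between hook and granite plate, fixed; its handle reaches 195 mm above the bench, over about 155 mm in x and 40 mm in y about the origin (under the holder). Go round or over it.
Mind the look-alikes: they are no part of the job. Several things have the shape of the front_panel; the one meant has the colours described above.

How it is judged (in metres and radians):
On the way:
1. the panel is off the hook: held in the gripper, raised, clear of the hook stand (contact force between the fingers and front_panel above 1 N and contact force between front_panel and hook_stand below 0.05 N and horizontal distance between panel_top and hook_mid above 0.05 m and z of front_panel in the frame of granite_plate above 0.04 m), for 0.2 s.
At the end, for the whole second after the job is handed in: Still gripped and at rest: panel's corner within 2.5 mm of stop_corner each way; upright within 0.04 rad, parallel to the angle plate within 0.035 rad; pressing on granite over 4.5 N, angle plate over 2 N, stop over 1 N; height gauge moved under 20 mm (x of panel_corner in the frame of stop_corner between -0.0025 and 0.0025 m and y of panel_corner in the frame of stop_corner between -0.0025 and 0.0025 m and z of panel_corner in the frame of stop_corner between -0.0025 and 0.0025 m and angle between front_panel's own z axis and vertical below 0.04 rad and angle between the x axis of front_panel and the x axis of marking_station, either way round below 0.035 rad and contact force between front_panel and granite_plate above 4.5 N and contact force between front_panel and angle_plate above 2 N and contact force between front_panel and stop_block above 1 N and contact force between the fingers and front_panel above 1 N and linear speed of front_panel below 0.01 m/s and distance of height_gauge from where it was at the start of the episode below 0.02 m); the arm keeps its last pose, push and grip.
It fails at once if the digital caliper is moved by more than 20 mm (distance of caliper from where it was at the start of the episode above 0.02 m).
It fails at once if the marker is moved by more than 20 mm (distance of marker from where it was at the start of the episode above 0.02 m).
It fails at once if the roll of tape is moved by more than 20 mm (distance of insulating_tape from where it was at the start of the episode above 0.02 m).
It fails at once if the jar is moved by more than 20 mm (distance of flux_jar from where it was at the start of the episode above 0.02 m).
It fails at once if the height gauge is moved by more than 20 mm (distance of height_gauge from where it was at the start of the episode above 0.02 m).
It also fails if it takes over 45 s, if anything falls off the work surface, if the arm or the gripper's body presses on something with over 40 N, if the wrist force passes 120 N, or if a joint passes its speed limit or range.

## Robot

A 6-joint arm with a two-finger parallel gripper is mounted at the origin on a cart in front of the work surface, level with it; the furniture and walls round the work are solid. World frame = base frame: x ahead of the robot, y to its left, z up, the work surface at z = 0. Lengths are in m, angles in degrees, forces in N, time in s.
With the tool pointing down it reaches from about 0.35 to 0.875 m from the base axis. Payload 4.2 kg.
Tool frame: the origin (TCP) lies on the centre line of the jaws, within the pads' length; the fingertips stand 19 mm ahead of it and the grasp point (between the pads) is the TCP; z points along the fingers, y is the line along which they close (so a half turn about z gives the same grasp; the last joint's range is limited). The gripper opens to 87 mm and grips with 3 to 60 N. Pads are 19 mm wide; open, the fingers measure 117 mm over their backs; the gripper's body (75 mm by 190 mm) begins 51 mm behind the grasp point.
Start: joints at [-60.756, 22.042, 0.453, 0, -68.411, -14.817], TCP at [0.156, -0.605, 0.242] pointing down, gripper open.
Joint ranges: [-179.83, 179.83], [-69.29, 118.12], [-61.27, 80.66], [-181.25, 117.63], [-171.15, -9.14], [-177.46, 177.46]. Speed limits (degrees/s): [159.86, 159.86, 180, 180, 180, 180].

## Interface

Orientations are given as a 3x3 rotation matrix whose columns are the frame's x, y, z axes.
In Python, from station import sense, capture, finish_job, search_frame, masks_of gives the robot as it stands.
- The arm moves only by the tool drive_tool, never from a script. Its argument "rows" is a list of rows, each a list of 7 numbers: the opening in per cent of the stroke, from 0 (shut) to 100 (fully open), then the shift along the world's x, y, z in mm, then the turn, a rotation vector about the world's x, y, z in rad. In form: [[fingers, dx, dy, dz, wx, wy, wz], ...]. A call has 1 to 5 rows; each row shifts and turns the commanded pose from where the row before left it; what a row does not reach is not made up. A row lasts 1/12 s, in which the tool goes at most 41.7 mm and 7.16 degrees, less where a joint would pass 70% of its speed; a pose out of reach is approached as far as the arm can. A call is refused whole if a number of a shift passes 41.7 or a number of a turn 0.125, either way. A call with a gripper value outside its range is refused whole. The fingers move at their own pace and stop on an object; the grip force is fixed at half the most. Time passes only in rows, so rows that do not move let the fingers close. It gives the time, the measured TCP pose, the force, the opening and the grip force at its end, in the units of the state.
- sense(): the state, without advancing time (a new reading comes with each control period).
- capture(name): name is "side" or "top" or "wrist"; returns a dict with "frame" (480x640x3 uint8, red, green, blue), "z_map" (480x640 float32, m along the optical axis (not along the pixel's ray), 0 where there is no reading), "fx", "fy", "cx", "cy" (pixels), "distortion" ([k1, k2, p1, p2, k3] as OpenCV has them; the pictures are not rectified), "R" (3x3) and "t" (3): a world point X has camera coordinates R X + t; the wrist camera has in their place "T_tool_cam" (4x4, takes a point from camera to tool coordinates, whose origin is the TCP and whose axes are the flange's). Camera axes: x right, y down, z forward; pixel columns grow to the right and rows downward; lengths in m; the calibration is good to about 2 mm. A picture is of the moment at which its call begins: read the wrist's pose just before it.
- finish_job(): hands the job in; it is judged then, once.
Trained networks look in a picture, given as the dict that the camera call returned (one of the last four; its "shot" number tells which), for a name from the list of things; names that differ only in an ending like _2 or _b are one class to them, and where a whole thing is asked for, a point or a joint stands for the part that bears it (a point fixed in the world has none). Each returns a list of dicts, best first, with "p" (0 to 1); they miss things now and then, are a little off and sometimes report something else, mostly with a low value. They report only what shows in the picture. A call takes as long as a camera call. They do not tell look-alikes from the thing itself.
- search_frame(label, picture): "xy" ([column, row] in pixels, amid what is visible of it).
- masks_of(label, picture): "region" (480x640 bool, what is visible of it) and "xy" ([column, row] in pixels, amid what is visible of it).
The state is a dict: "time_s": time; "joints": joint angles; "joint_velocities": joint speeds; "effort": joint torques, N m; "tcp_pos": TCP position; "ee_rot": TCP orientation; "wrist_force": force on the tool from outside, world axes, zero at the start; "moment": the same for the moment, N m; "gripper_width": opening from 0.0 (shut) to 1.0 (fully open); "gripper_force": force on a finger pad.
Only numpy, scipy, OpenCV 4.12 (cv2) and the standard library are available. Lean on these libraries where they do the work, as an engineer would, in place of code of your own. Each camera call takes 0.05 s, during which the arm holds its last target. There are 200 camera calls.

## Working session

There is one attempt and no reset: what is moved stays moved. The work goes in short steps, Python scripts to look and compute and a tool call to move; the robot and the scene stay as the last step left them, time stands still between calls to the robot, and variables do not carry over. Pictures are saved under pics/ and viewed, at most 10 in all, crops included, and the job is handed in when it is done.

Besides the shell and the picture viewer there is one more tool, called by a JSON object that holds its "api" and its "payload", one argument or row to a line. drive_tool: Moves the arm, as the interface text tells. Its arguments: {"type":"object","properties":{"rows":{"type":"array"}},"required":["rows"]}

```bash
mkdir -p pics; cat > h.py <<'E'
import numpy as np, cv2
from station import sense, capture, finish_job, search_frame, masks_of
def cam(name):
    s=sense(); c=capture(name)
    if 'R' in c: R=np.array(c['R']);t=np.array(c['t'])
    else:
        T=np.array(c['T_tool_cam']); Rw=np.array(s['ee_rot'])@T[:3,:3]; p=np.array(s['ee_rot'])@T[:3,3]+np.array(s['tcp_pos'])
        R=Rw.T; t=-R@p
    c['Rw']=R; c['tw']=t
    c['K']=np.array([[c['fx'],0,c['cx']],[0,c['fy'],c['cy']],[0,0,1.]])
    return c
def cloud(c,mask):
    v,u=np.nonzero(mask&(c['z_map']>0)); z=c['z_map'][v,u]
    n=cv2.undistortPoints(np.float32(np.c_[u,v])[:,None],c['K'],np.array(c['distortion']))[:,0]
    P=np.c_[n*z[:,None],z]
    return (P-c['tw'])@c['Rw'], np.c_[u,v]
def ray(c,uv):
    n=cv2.undistortPoints(np.float32(uv).reshape(-1,1,2),c['K'],np.array(c['distortion']))[:,0]
    d=np.c_[n,np.ones(len(n))]@c['Rw']; o=-c['Rw'].T@c['tw']
    return o,d
def proj(c,X):
    return cv2.projectPoints(np.float32(X).reshape(-1,1,3),cv2.Rodrigues(c['Rw'])[0],c['tw'],c['K'],np.array(c['distortion']))[0][:,0]
def save(c,n,crop=None,s=1):
    f=c['frame'][:,:,::-1]
    if crop: f=f[crop[1]:crop[3],crop[0]:crop[2]]
    cv2.imwrite('pics/'+n,cv2.resize(f,None,fx=s,fy=s,interpolation=cv2.INTER_CUBIC))
E
python3 - <<'E'
from h import *
s=sense();print(s['tcp_pos'],s['ee_rot'],s['wrist_force'])
for n in ['side','top']:
    c=cam(n);save(c,n+'0.png')
    print(n,'cam at',-c['Rw'].T@c['tw'])
    for l in ['front_panel','hook_stand','marking_station','angle_plate','stop_block','height_gauge','iron_stand','caliper','marker','flux_jar','insulating_tape']:
        for m in masks_of(l,c)[:4]:
            P,_=cloud(c,m['region'])
            print(l,round(m['p'],2),np.round(m['xy']),np.round(np.percentile(P,[2,50,98],axis=0),3).tolist() if len(P) else '')
E
```

```text
[ 0.15559357 -0.60473286  0.24043665] [[-9.68507020e-01 -2.48985337e-01 -6.74164580e-04]
 [-2.48986222e-01  9.68504630e-01  2.15489633e-03]
 [ 1.16393929e-04  2.25488991e-03 -9.99997451e-01]] [-0.51165008  0.29848146  0.04370551]
side cam at [0.42727892 0.92798902 0.93929874]
front_panel 0.76 [370. 408.] [[0.324, 0.298, 0.001], [0.371, 0.374, 0.055], [0.423, 0.415, 0.114]]
front_panel 0.68 [310. 325.] [[0.484, 0.141, 0.054], [0.491, 0.247, 0.154], [0.5, 0.265, 0.158]]
hook_stand 0.87 [292. 349.] [[0.482, 0.148, 0.005], [0.546, 0.214, 0.011], [0.594, 0.264, 0.14]]
marking_station 0.95 [332. 234.] [[0.346, -0.359, 0.014], [0.456, -0.155, 0.041], [0.563, -0.052, 0.143]]
angle_plate 0.58 [314. 222.] [[0.467, -0.289, 0.041], [0.505, -0.166, 0.073], [0.551, -0.092, 0.146]]
stop_block 0.53 [325. 240.] [[0.456, -0.109, 0.044], [0.469, -0.096, 0.087], [0.483, -0.091, 0.123]]
stop_block 0.27 [310. 329.] [[0.484, 0.141, 0.007], [0.491, 0.239, 0.153], [0.501, 0.265, 0.158]]
stop_block 0.25 [270. 285.] [[0.582, -0.023, 0.0], [0.608, 0.011, 0.017], [0.635, 0.034, 0.022]]
height_gauge 0.94 [348. 19
[... 1204 characters left out ...]
.093, 0.132]]
height_gauge 0.87 [434. 280.] [[0.395, -0.358, 0.04], [0.415, -0.33, 0.069], [0.435, -0.293, 0.221]]
caliper 0.73 [506. 286.] [[0.386, -0.591, 0.001], [0.405, -0.532, 0.009], [0.433, -0.398, 0.019]]
caliper 0.72 [217. 249.] [[0.485, 0.136, 0.058], [0.493, 0.198, 0.143], [0.502, 0.26, 0.158]]
marker 0.63 [282. 228.] [[0.548, 0.009, 0.003], [0.554, 0.06, 0.01], [0.563, 0.117, 0.017]]
flux_jar 0.75 [240. 312.] [[0.313, 0.139, 0.001], [0.335, 0.161, 0.035], [0.359, 0.184, 0.041]]
insulating_tape 0.79 [299. 202.] [[0.581, -0.023, 0.003], [0.61, 0.005, 0.018], [0.639, 0.032, 0.023]]
insulating_tape 0.18 [218. 251.] [[0.485, 0.136, 0.058], [0.493, 0.203, 0.139], [0.501, 0.259, 0.158]]
```

View pics/side0.png

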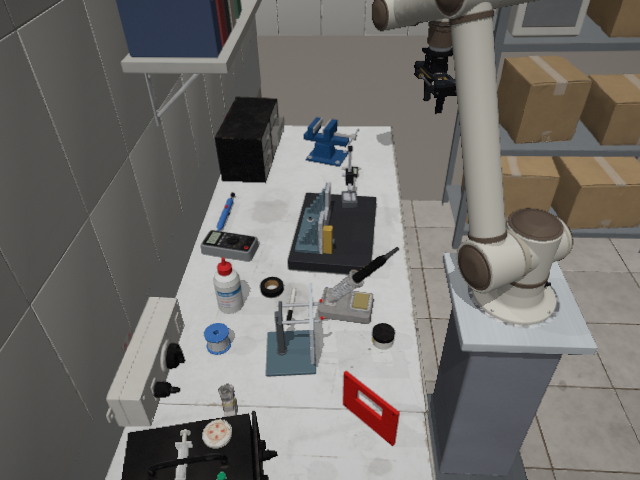

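View pics/top0.png

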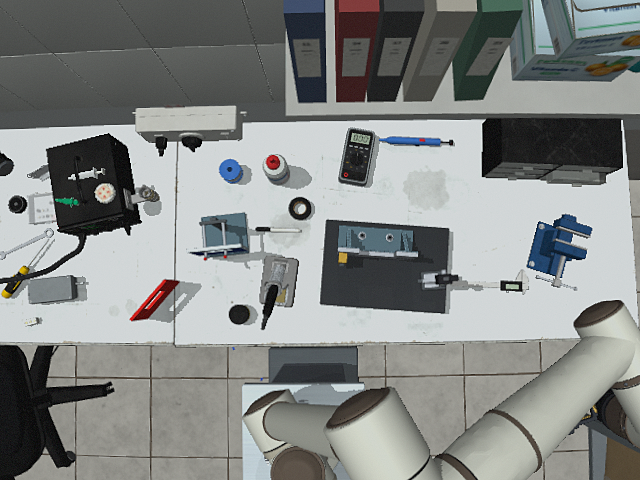

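The red panel (top 158,300; side 370,408) is a look-alike lying loose. The one on the hook (top 217,248; side 310,325) fits by place; I'll confirm its colour in a crop while measuring the line fits.

```bash
python3 - <<'E'
from h import *
S=cam('side');T=cam('top')
a=S['frame'][265:390,250:350,::-1];b=T['frame'][200:275,185:265,::-1]
a=cv2.resize(a,(400,500),interpolation=3);b=cv2.resize(b,(400,375),interpolation=3);b=np.vstack([b,np.zeros((125,400,3),np.uint8)])
cv2.imwrite('pics/crop1.png',np.hstack([a,b]))
def rect(P): 
    r=cv2.minAreaRect(np.float32(P[:,:2]*1000));return np.round(cv2.boxPoints(r),1).tolist(),[round(float(x),1) for x in (*r[0],*r[1],r[2])]
full=np.ones((480,640),bool)
for n,c in(('side',S),('top',T)):
    P,uv=cloud(c,full);col=c['frame'][uv[:,1],uv[:,0]].astype(int)
    box=lambda x0,x1,y0,y1,z0,z1:(P[:,0]>x0)&(P[:,0]<x1)&(P[:,1]>y0)&(P[:,1]<y1)&(P[:,2]>z0)&(P[:,2]<z1)
    for nm,m in (('panel top',box(.46,.54,.12,.28,.148,.165)),('fence top',box(.46,.56,-.32,-.05,.14,.152)),
      ('stop',box(.44,.49,-.13,-.08,.09,.14)&(col[:,0]-col[:,2]>70)),('granite',box(.3,.6,-.4,-.0,.034,.046)),('hook base',box(.45,.65,.1,.3,.006,.02)),('panel front',box(.46,.54,.12,.28,.05,.165))):
        Q=P[m]
        if len(Q)>5: print(n,nm,len(Q),rect(Q),'zmed',Q[:,2].mean().round(4))
E
```

```text
side panel top 187 ([[483.8999938964844, 265.0], [495.5, 133.6999969482422], [503.3999938964844, 134.39999389648438], [491.70001220703125, 265.70001220703125]], [493.6, 199.7, 7.9, 131.8, 5.1]) zmed 0.1554
side fence top 129 ([[466.3999938964844, -280.29998779296875], [480.0, -281.5], [496.29998779296875, -91.0999984741211], [482.79998779296875, -90.0]], [481.4, -185.7, 191.1, 13.6, 85.1]) zmed 0.1448
side stop 118 ([[458.6000061035156, -90.69999694824219], [459.1000061035156, -116.80000305175781], [480.0, -116.5], [479.5, -90.4000015258789]], [469.3, -103.6, 20.9, 26.1, 1.1]) zmed 0.1108
side granite 3691 ([[329.20001220703125, -366.6000061035156], [548.2999877929688, -385.3999938964844], [576.2999877929688, -59.70000076293945], [357.20001220703125, -40.900001525878906]], [452.8, -213.2, 326.9, 219.9, 85.1]) zmed 0.0405
side hook base 1863 ([[450.3999938964844, 100.30000305175781], [629.5, 82.9000015258789], [649.0, 284.3999938964844], [469.79998779296875, 301.79998779296875]], [549.7, 192.4, 202.4, 180.0, 84.5]) zmed 0.0107
side panel front 527 ([[428.29998779296875, 182.5], [504.8
[... 724 characters left out ...]
[471.6, -103.0, 19.2, 23.7, 88.3]) zmed 0.1203
top granite 7684 ([[329.79998779296875, -365.20001220703125], [549.5, -384.0], [577.0, -63.599998474121094], [357.29998779296875, -44.79999923706055]], [453.4, -214.4, 321.5, 220.5, 85.1]) zmed 0.0397
top hook base 1185 ([[451.5, 102.30000305175781], [646.0999755859375, 99.80000305175781], [648.7000122070312, 298.20001220703125], [454.1000061035156, 300.70001220703125]], [550.1, 200.2, 198.4, 194.6, 89.3]) zmed 0.0103
top panel front 575 ([[463.8999938964844, 262.79998779296875], [474.6000061035156, 133.3000030517578], [545.4000244140625, 139.10000610351562], [534.7000122070312, 268.70001220703125]], [504.6, 201.0, 71.0, 130.0, 4.7]) zmed 0.1289
```

View pics/crop1.png

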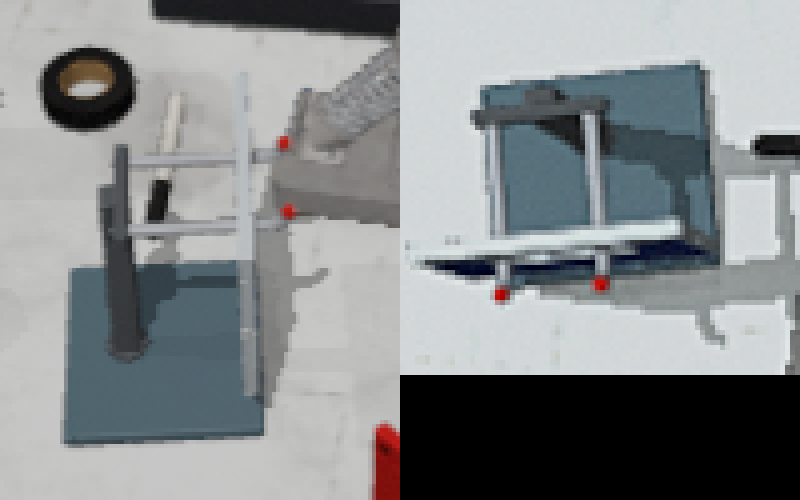

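The crop shows the hanging panel at crop px (245,230) / (547,245) as a bare top edge with dark blue on the robot side, resting on both red-tipped prongs. It is the one meant; the red one is the look-alike. Moving now, high and in an arc, turning the tool.

{"api": "drive_tool", "payload": {
  "rows": [
    [60,24,25,10,0,0,0.1],
    [60,24,25,10,0,0,0.1],
    [60,24,25,10,0,0,0.1],
    [60,24,25,10,0,0,0.1],
    [60,24,25,10,0,0,0.1]
  ]
}}

```text
time_s: 1.72
tcp_pos: [0.2765, -0.479, 0.2921]
ee_rot: [[-0.727, -0.686, 0.0], [-0.686, 0.727, -0.0], [-0.0, -0.0, -1.0]]
wrist_force: [0.8, -0.8, -0.4]
gripper_width: 0.708
gripper_force: 0.0
```

{"api": "drive_tool", "payload": {
  "rows": [
    [60,24,25,10,0,0,0.1],
    [60,24,25,10,0,0,0.1],
    [60,24,25,10,0,0,0.1],
    [60,24,25,0,0,0,0.1],
    [60,24,30,0,0,0,0.1]
  ]
}}

```text
time_s: 2.13
tcp_pos: [0.397, -0.3494, 0.3226]
ee_rot: [[-0.309, -0.951, 0.002], [-0.951, 0.309, -0.001], [0.001, -0.002, -1.0]]
wrist_force: [0.3, -1.5, -1.3]
gripper_width: 0.609
gripper_force: 0.0
```

{"api": "drive_tool", "payload": {
  "rows": [
    [60,10,38,0,0,0,0.1],
    [60,10,38,0,0,0,0.1],
    [60,10,38,0,0,0,0.1],
    [60,10,38,0,0,0,0.1],
    [60,10,38,0,0,0,0.008]
  ]
}}

```text
time_s: 2.55
tcp_pos: [0.4458, -0.1584, 0.3219]
ee_rot: [[0.092, -0.996, 0.001], [-0.996, -0.092, -0.0], [0.0, -0.001, -1.0]]
wrist_force: [1.2, -1.1, 0.7]
gripper_width: 0.598
gripper_force: 0.0
```

{"api": "drive_tool", "payload": {
  "rows": [
    [60,9,38,0,0,0,0],
    [60,9,38,0,0,0,0],
    [60,9,38,0,0,0,0],
    [60,9,38,0,0,0,0],
    [60,6,38,0,0,0,0]
  ]
}}

```text
time_s: 2.97
tcp_pos: [0.4879, 0.0318, 0.3219]
ee_rot: [[0.089, -0.996, 0.001], [-0.996, -0.089, 0.0], [-0.0, -0.001, -1.0]]
wrist_force: [0.4, 0.5, -0.1]
gripper_width: 0.601
gripper_force: 0.0
```

{"api": "drive_tool", "payload": {
  "rows": [
    [60,2,38,-5,0,0,0],
    [60,2,38,-10,0,0,0],
    [60,1,38,-10,0,0,0],
    [60,1,38,-10,0,0,0],
    [60,0,16,-10,0,0,0]
  ]
}}

```text
time_s: 3.38
tcp_pos: [0.4938, 0.2016, 0.276]
ee_rot: [[0.092, -0.996, 0.001], [-0.996, -0.092, 0.001], [-0.001, -0.001, -1.0]]
wrist_force: [-0.5, 0.0, -0.2]
gripper_width: 0.605
gripper_force: 0.0
```

```bash
python3 - <<'E'
from h import *
c=cam('wrist');s=sense();print(s['tcp_pos']);save(c,'w1.png');print('cam',-c['Rw'].T@c['tw'])
P,uv=cloud(c,np.ones((480,640),bool))
m=(P[:,0]>.44)&(P[:,0]<.55)&(P[:,1]>.11)&(P[:,1]<.29)&(P[:,2]>.149)&(P[:,2]<.165);Q=P[m]
print(len(Q), cv2.minAreaRect(np.float32(Q[:,:2]*1000)) if len(Q) else '',Q[:,2].mean())
E
```

```text
[0.49289369 0.20189547 0.27336576]
cam [0.50159041 0.12251235 0.41876491]
1517 ((493.4490661621094, 198.15744018554688), (7.985324382781982, 128.50119018554688), 5.1214823722839355) 0.1545941990225224
```

View pics/w1.png

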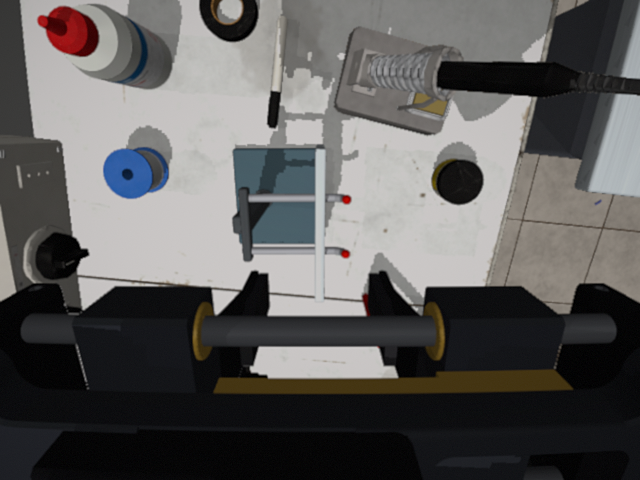

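The wrist picture shows the panel's top edge (column ~320, rows 145–300) centred between the open fingers, prongs at rows 198 and 250. Descending to straddle the strip.

{"api": "drive_tool", "payload": {
  "rows": [
    [60,0,-3,-30,0,0,0],
    [60,0,0,-35,0,0,0],
    [60,0,0,-30,0,0,0],
    [60,0,0,-20,0,0,0],
    [60,0,0,-11,0,0,0]
  ]
}}

```text
time_s: 3.85
tcp_pos: [0.4922, 0.193, 0.1476]
ee_rot: [[0.088, -0.996, -0.005], [-0.996, -0.088, -0.003], [0.003, 0.005, -1.0]]
wrist_force: [-0.4, -0.1, 0.7]
gripper_width: 0.597
gripper_force: 0.0
```

{"api": "drive_tool", "payload": {
  "rows": [
    [60,0,0,0,0,0,0],
    [0,0,0,0,0,0,0],
    [0,0,0,0,0,0,0],
    [0,0,0,0,0,0,0],
    [0,0,0,0,0,0,0]
  ]
}}

```text
time_s: 4.27
tcp_pos: [0.4943, 0.195, 0.1518]
ee_rot: [[0.089, -0.996, 0.002], [-0.996, -0.089, 0.002], [-0.001, -0.002, -1.0]]
wrist_force: [-0.1, -0.0, 0.0]
gripper_width: 0.379
gripper_force: 0.0
```

{"api": "drive_tool", "payload": {
  "rows": [
    [0,0,0,0,0,0,0],
    [0,0,0,0,0,0,0]
  ]
}}

```text
time_s: 4.43
tcp_pos: [0.4939, 0.1949, 0.1511]
ee_rot: [[0.089, -0.996, 0.001], [-0.996, -0.089, 0.001], [-0.001, -0.001, -1.0]]
wrist_force: [0.0, 0.2, -0.7]
gripper_width: 0.234
gripper_force: 0.0
```

{"api": "drive_tool", "payload": {
  "rows": [
    [35,0,3,-5,0,0,0],
    [35,0,0,0,0,0,0],
    [0,0,0,0,0,0,0],
    [0,0,0,0,0,0,0],
    [0,0,0,0,0,0,0]
  ]
}}

```text
time_s: 4.85
tcp_pos: [0.4937, 0.1978, 0.1455]
ee_rot: [[0.089, -0.996, -0.0], [-0.996, -0.089, -0.0], [0.0, 0.0, -1.0]]
wrist_force: [-0.6, -0.2, 0.0]
gripper_width: 0.195
gripper_force: 0.0
```

{"api": "drive_tool", "payload": {
  "rows": [
    [0,0,0,0,0,0,0],
    [0,0,0,0,0,0,0],
    [0,0,0,0,0,0,0],
    [0,0,0,0,0,0,0],
    [0,0,0,0,0,0,0]
  ]
}}

```text
time_s: 5.27
tcp_pos: [0.4937, 0.1977, 0.1456]
ee_rot: [[0.089, -0.996, -0.0], [-0.996, -0.089, 0.0], [-0.0, 0.0, -1.0]]
wrist_force: [-0.1, 0.4, -0.7]
gripper_width: 0.085
gripper_force: 30.0
```

{"api": "drive_tool", "payload": {
  "rows": [
    [0,0,0,5,0,0,0],
    [0,0,0,8,0,0,0],
    [0,0,0,7,0,0,0],
    [0,0,0,0,0,0,0],
    [0,0,0,0,0,0,0]
  ]
}}

```text
time_s: 5.68
tcp_pos: [0.494, 0.198, 0.1663]
ee_rot: [[0.089, -0.996, 0.001], [-0.996, -0.089, 0.001], [-0.001, -0.001, -1.0]]
wrist_force: [0.7, 0.2, -2.4]
gripper_width: 0.086
gripper_force: 30.0
```

{"api": "drive_tool", "payload": {
  "rows": [
    [0,-10,-0.9,0,0,0,0],
    [0,-16,-1.4,0,0,0,0],
    [0,-18,-1.6,0,0,0,0],
    [0,-16,-1.4,0,0,0,0],
    [0,-10,-0.9,0,0,0,0]
  ]
}}

```text
time_s: 6.1
tcp_pos: [0.4213, 0.1905, 0.165]
ee_rot: [[0.089, -0.996, -0.002], [-0.996, -0.089, -0.001], [0.001, 0.002, -1.0]]
wrist_force: [-1.1, 1.5, -2.3]
gripper_width: 0.085
gripper_force: 30.0
```

{"api": "drive_tool", "payload": {
  "rows": [
    [0,-5,0,10,0,0,0],
    [0,-5,0,30,0,0,0],
    [0,0,0,35,0,0,0],
    [0,0,0,35,0,0,0],
    [0,0,0,30,0,0,0]
  ]
}}

```text
time_s: 6.52
tcp_pos: [0.414, 0.1917, 0.309]
ee_rot: [[0.089, -0.996, 0.003], [-0.996, -0.089, 0.002], [-0.001, -0.003, -1.0]]
wrist_force: [0.9, 0.1, -1.8]
gripper_width: 0.087
gripper_force: 30.0
```

```bash
python3 - <<'E'
from h import *
s=sense();print(s['tcp_pos'],s['wrist_force'],s['joints'])
for n in ('side','top'):
    c=cam(n)
    P,uv=cloud(c,np.ones((480,640),bool))
    m=(P[:,0]>.36)&(P[:,0]<.47)&(P[:,1]>.11)&(P[:,1]<.29)&(P[:,2]>.16)&(P[:,2]<.31);Q=P[m]
    print(n,len(Q),np.percentile(Q,[1,50,99],axis=0).round(3).tolist())
    if n=='side': save(c,'s1.png',(250,230,450,400),3)
E
```

```text
[0.41402443 0.19165116 0.30901849] [ 0.88777923  0.1495808  -1.80063154] [ 4.53781989e+01  2.48951054e+00 -1.52667452e+01  5.55720609e-02
 -7.20565882e+01 -4.02701468e+01]
side 413 [[0.402, 0.148, 0.211], [0.413, 0.241, 0.263], [0.427, 0.26, 0.31]]
top 70 [[0.418, 0.131, 0.219], [0.42, 0.138, 0.266], [0.428, 0.186, 0.309]]
```

View pics/s1.png

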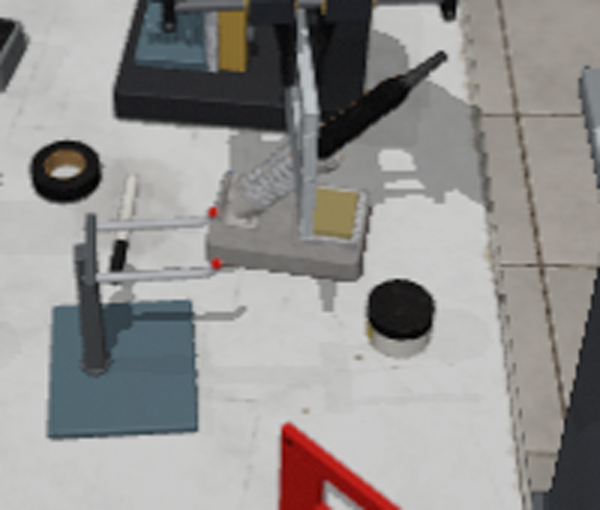

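The picture shows the panel (at crop px 305,130) held upright, clear of the hook, with prongs empty. Going over the iron to the station, turning by -0.174 rad.

{"api": "drive_tool", "payload": {
  "rows": [
    [0,0,-5,20,0,0,0],
    [0,3,-15,10,0,0,-0.02],
    [0,3,-30,0,0,0,-0.02],
    [0,3,-34,0,0,0,-0.02],
    [0,3,-34,0,0,0,-0.02]
  ]
}}

```text
time_s: 7.03
tcp_pos: [0.4254, 0.0726, 0.3355]
ee_rot: [[0.01, -1.0, -0.0], [-1.0, -0.01, 0.0], [-0.0, 0.0, -1.0]]
wrist_force: [0.2, -0.4, -1.8]
gripper_width: 0.085
gripper_force: 30.0
```

{"api": "drive_tool", "payload": {
  "rows": [
    [0,3,-34,0,0,0,-0.02],
    [0,3,-34,0,0,0,-0.02],
    [0,3,-34,0,0,0,-0.02],
    [0,3,-34,0,0,0,-0.02],
    [0,3,-34,0,0,0,-0.014]
  ]
}}

```text
time_s: 7.45
tcp_pos: [0.4402, -0.0981, 0.3354]
ee_rot: [[-0.086, -0.996, -0.0], [-0.996, 0.086, 0.0], [-0.0, 0.0, -1.0]]
wrist_force: [0.7, 0.6, -2.2]
gripper_width: 0.091
gripper_force: 30.0
```

{"api": "drive_tool", "payload": {
  "rows": [
    [0,2,-34,-10,0,0,0],
    [0,0,-28,-20,0,0,0],
    [0,0,-20,-20,0,0,0],
    [0,0,-10,-20,0,0,0],
    [0,0,0,0,0,0,0]
  ]
}}

```text
time_s: 7.87
tcp_pos: [0.4398, -0.1895, 0.2608]
ee_rot: [[-0.089, -0.996, -0.01], [-0.996, 0.089, 0.002], [-0.002, 0.01, -1.0]]
wrist_force: [-0.8, 0.0, -2.8]
gripper_width: 0.087
gripper_force: 30.0
```

```bash
python3 - <<'E'
from h import *
c=cam('wrist');s=sense();print(s['tcp_pos'],s['ee_rot'],s['wrist_force']);save(c,'w2.png')
P,uv=cloud(c,np.ones((480,640),bool));col=c['frame'][uv[:,1],uv[:,0]].astype(int)
R=lambda Q:(len(Q),np.round(cv2.boxPoints(cv2.minAreaRect(np.float32(Q[:,:2]*1000))),1).tolist(),Q[:,2].mean().round(4))
b=lambda x0,x1,y0,y1,z0,z1:(P[:,0]>x0)&(P[:,0]<x1)&(P[:,1]>y0)&(P[:,1]<y1)&(P[:,2]>z0)&(P[:,2]<z1)
for nm,m in (('stoptop',b(.44,.50,-.13,-.08,.115,.126)&(col[:,0]-col[:,2]>60)),('fencetop',b(.46,.53,-.31,-.06,.142,.149)),('fence low',b(.46,.53,-.24,-.13,.09,.1))):
    if m.sum()>4: print(nm,R(P[m]))
tip=np.array(s['tcp_pos'])
m=b(tip[0]-.03,tip[0]+.03,tip[1]-.09,tip[1]+.09,tip[2]+.003,tip[2]+.015); 
if m.sum()>4: print('panel',R(P[m]))
E
```

```text
[ 0.44102704 -0.18909621  0.26312107] [[-8.75992472e-02 -9.96135470e-01 -6.36374516e-03]
 [-9.96155697e-01  8.75945843e-02  1.00832672e-03]
 [-4.47000403e-04  6.42760966e-03 -9.99979243e-01]] [ 0.91206083  1.29243057 -1.99349755]
fencetop (1202, [[466.5, -281.70001220703125], [479.70001220703125, -282.79998779296875], [484.0, -231.10000610351562], [470.79998779296875, -230.0]], np.float64(0.1444))
fence low (1197, [[470.0, -239.10000610351562], [483.29998779296875, -240.3000030517578], [492.6000061035156, -131.39999389648438], [479.20001220703125, -130.1999969482422]], np.float64(0.0945))
panel (3724, [[422.5, -157.5], [431.0, -253.8000030517578], [456.70001220703125, -251.5], [448.29998779296875, -155.3000030517578]], np.float64(0.27))
```

View pics/w2.png

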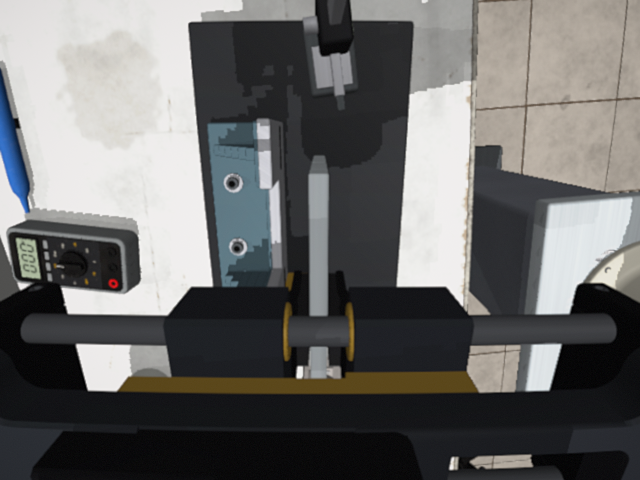

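Wrist view: panel (column ~318, right end at row 157) held parallel to the angle plate (front edge column ~283), gauge scriber tip at (340,100) clear. Descending in front of the corner.

{"api": "drive_tool", "payload": {
  "rows": [
    [0,5,0,-25,0,0,0],
    [0,5,0,-35,0,0,0],
    [0,0,0,-30,0,0,0],
    [0,0,0,-20,0,0,0],
    [0,0,0,-5,0,0,0]
  ]
}}

```text
time_s: 8.33
tcp_pos: [0.4514, -0.1874, 0.1483]
ee_rot: [[-0.084, -0.996, -0.005], [-0.996, 0.084, 0.001], [-0.0, 0.005, -1.0]]
wrist_force: [-1.6, -0.1, -1.9]
gripper_width: 0.088
gripper_force: 30.0
```

{"api": "drive_tool", "payload": {
  "rows": [
    [0,0,0,0,0,0,0],
    [0,0,0,0,0,0,0],
    [0,0,0,0,0,0,0],
    [0,0,0,0,0,0,0],
    [0,0,0,0,0,0,0]
  ]
}}

```text
time_s: 8.75
tcp_pos: [0.4535, -0.1885, 0.152]
ee_rot: [[-0.085, -0.996, 0.003], [-0.996, 0.085, -0.0], [0.0, -0.003, -1.0]]
wrist_force: [0.0, -0.6, -2.2]
gripper_width: 0.09
gripper_force: 30.0
```

{"api": "drive_tool", "payload": {
  "rows": [
    [0,0,0,-4,0,0,0],
    [0,0,0,-4,0,0,0],
    [0,0,0,-2,0,0,0],
    [0,0,0,-1,0,0,0],
    [0,0,0,0,0,0,0]
  ]
}}

```text
time_s: 9.17
tcp_pos: [0.4535, -0.1887, 0.1406]
ee_rot: [[-0.084, -0.996, 0.001], [-0.996, 0.084, -0.001], [0.001, -0.001, -1.0]]
wrist_force: [-1.5, 1.1, 5.9]
gripper_width: 0.09
gripper_force: 30.1
```

{"api": "drive_tool", "payload": {
  "rows": [
    [0,0,0,-1,0,0,0],
    [0,0,0,0,0,0,0],
    [0,0,0,0,0,0,0]
  ]
}}

```text
time_s: 9.42
tcp_pos: [0.454, -0.1888, 0.1406]
ee_rot: [[-0.084, -0.996, 0.003], [-0.996, 0.084, -0.001], [0.001, -0.003, -1.0]]
wrist_force: [-1.1, 2.0, 10.4]
gripper_width: 0.088
gripper_force: 30.1
```

Contact with granite at exactly the expected height. Ease up 2.5 mm, then slide back towards the angle plate.

{"api": "drive_tool", "payload": {
  "rows": [
    [0,0,0,0,0,0,0],
    [0,0,0,2.5,0,0,0],
    [0,5,0,0,0,0,0],
    [0,5,0,0,0,0,0],
    [0,3,0,0,0,0,0]
  ]
}}

```text
time_s: 9.83
tcp_pos: [0.4664, -0.1885, 0.1407]
ee_rot: [[-0.085, -0.996, -0.0], [-0.996, 0.085, -0.0], [0.0, 0.0, -1.0]]
wrist_force: [-0.1, 0.0, -0.2]
gripper_width: 0.089
gripper_force: 30.0
```

{"api": "drive_tool", "payload": {
  "rows": [
    [0,1,0,0,0,0,0],
    [0,1,0,0,0,0,0],
    [0,1,0,0,0,0,0],
    [0,0,0,0,0,0,0],
    [0,0,0,0,0,0,0]
  ]
}}

```text
time_s: 10.25
tcp_pos: [0.4686, -0.1884, 0.1408]
ee_rot: [[-0.085, -0.996, -0.0], [-0.996, 0.085, 0.0], [-0.0, 0.0, -1.0]]
wrist_force: [0.4, 0.4, -2.8]
gripper_width: 0.088
gripper_force: 30.0
```

{"api": "drive_tool", "payload": {
  "rows": [
    [0,1,0,0,0,0,0],
    [0,1,0,0,0,0,0],
    [0,0.5,0,0,0,0,0],
    [0,0,0,0,0,0,0],
    [0,0,0,0,0,0,0]
  ]
}}

```text
time_s: 10.67
tcp_pos: [0.4703, -0.1884, 0.1407]
ee_rot: [[-0.085, -0.996, -0.002], [-0.996, 0.085, 0.0], [-0.0, 0.002, -1.0]]
wrist_force: [-3.2, 0.3, -2.2]
gripper_width: 0.091
gripper_force: 30.0
```

Touching the angle plate at the expected x. Now along it to the stop.

{"api": "drive_tool", "payload": {
  "rows": [
    [0,0.2,2.5,0,0,0,0],
    [0,0.2,2.5,0,0,0,0],
    [0,0.1,1.5,0,0,0,0],
    [0,0.1,1,0,0,0,0],
    [0,0,0,0,0,0,0]
  ]
}}

```text
time_s: 11.08
tcp_pos: [0.4709, -0.1814, 0.141]
ee_rot: [[-0.084, -0.996, -0.002], [-0.996, 0.084, -0.001], [0.001, 0.002, -1.0]]
wrist_force: [-4.2, -3.6, -1.4]
gripper_width: 0.089
gripper_force: 30.0
```

{"api": "drive_tool", "payload": {
  "rows": [
    [0,0.1,1,0,0,0,0],
    [0,0,0,0,0,0,0],
    [0,0,0,0,0,0,0]
  ]
}}

```text
time_s: 11.33
tcp_pos: [0.471, -0.1813, 0.1412]
ee_rot: [[-0.084, -0.996, -0.002], [-0.996, 0.084, -0.002], [0.002, 0.002, -1.0]]
wrist_force: [-4.3, -5.8, -0.7]
gripper_width: 0.087
gripper_force: 30.0
```

Stop reached. Now the diagonal push.

{"api": "drive_tool", "payload": {
  "rows": [
    [0,0.3,0.2,-1,0,0,0],
    [0,0.3,0.2,-1,0,0,0],
    [0,0.2,0,-1,0,0,0],
    [0,0,0,0,0,0,0],
    [0,0,0,0,0,0,0]
  ]
}}

```text
time_s: 11.75
tcp_pos: [0.471, -0.1815, 0.1406]
ee_rot: [[-0.084, -0.996, -0.004], [-0.996, 0.084, -0.004], [0.004, 0.003, -1.0]]
wrist_force: [-11.6, -6.1, 12.7]
gripper_width: 0.09
gripper_force: 30.0
```

```bash
python3 - <<'E'
from h import *
s=sense();print(s['tcp_pos'],np.array(s['ee_rot']).round(4).tolist(),s['wrist_force'],s['moment'])
S=cam('side');T=cam('top')
a=cv2.resize(S['frame'][165:285,270:390,::-1],(500,500),interpolation=3);b=cv2.resize(T['frame'][205:315,310:400,::-1],(300,367),interpolation=3)
b=np.vstack([b,np.zeros((133,300,3),np.uint8)]);cv2.imwrite('pics/end.png',np.hstack([a,b]))
for n,c in(('side',S),('top',T)):
    P,uv=cloud(c,np.ones((480,640),bool));col=c['frame'][uv[:,1],uv[:,0]].astype(int)
    b=lambda x0,x1,y0,y1,z0,z1:(P[:,0]>x0)&(P[:,0]<x1)&(P[:,1]>y0)&(P[:,1]<y1)&(P[:,2]>z0)&(P[:,2]<z1)
    m=b(.45,.5,-.3,-.08,.147,.155)
    if m.sum()>4:print(n,'ptop',m.sum(),cv2.boxPoints(cv2.minAreaRect(np.float32(P[m][:,:2]*1000))).round(1).tolist(),P[m][:,2].mean())
    for m in masks_of('height_gauge',c)[:1]:
        Q,_=cloud(c,m['region']);print('gauge',np.percentile(Q,[2,50,98],axis=0).round(3).tolist())
E
```

```text
[ 0.47096252 -0.18148371  0.14057753] [[-0.0838, -0.9965, -0.0038], [-0.9965, 0.0838, -0.0036], [0.0039, 0.0034, -1.0]] [-11.56618712  -6.06332688  12.74118861] [-1.811402    3.25225901 -0.04325007]
side ptop 103 [[456.20001220703125, -256.0], [485.3999938964844, -256.79998779296875], [489.3999938964844, -93.5], [460.20001220703125, -92.80000305175781]] 0.15058966964728154
gauge [[0.391, -0.651, 0.001], [0.415, -0.325, 0.066], [0.435, -0.298, 0.22]]
gauge [[0.395, -0.357, 0.043], [0.415, -0.331, 0.069], [0.436, -0.296, 0.221]]
```

View pics/end.png

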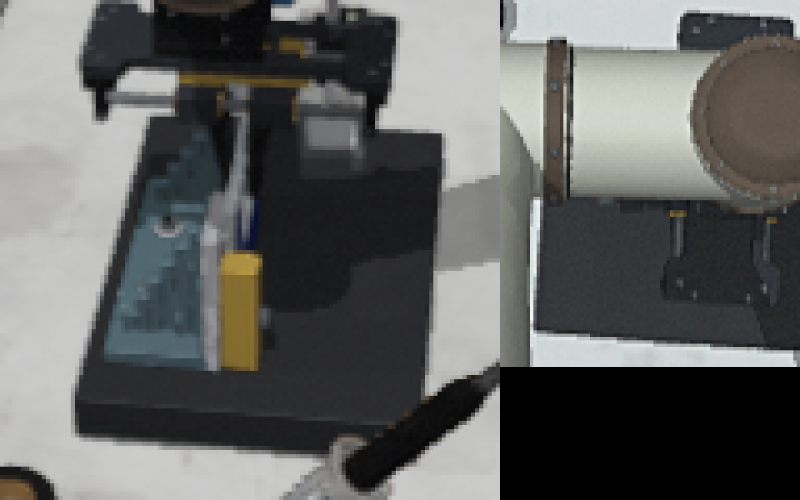

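The side crop shows the panel (px 240,220) behind the brass stop (240,310) and against the angle plate, gauge unmoved. One more small push to the stop to be sure its share exceeds friction.

{"api": "drive_tool", "payload": {
  "rows": [
    [0,0,0.7,0,0,0,0],
    [0,0,0.8,0,0,0,0],
    [0,0,0,0,0,0,0],
    [0,0,0,0,0,0,0],
    [0,0,0,0,0,0,0]
  ]
}}

```text
time_s: 12.37
tcp_pos: [0.471, -0.1814, 0.1406]
ee_rot: [[-0.084, -0.996, -0.004], [-0.996, 0.084, -0.006], [0.006, 0.003, -1.0]]
wrist_force: [-10.2, -13.5, 11.1]
gripper_width: 0.09
gripper_force: 30.0
```

{"api": "drive_tool", "payload": {
  "rows": [
    [0,0,0,0,0,0,0],
    [0,0,0,0,0,0,0],
    [0,0,0,0,0,0,0],
    [0,0,0,0,0,0,0],
    [0,0,0,0,0,0,0]
  ]
}}

```text
time_s: 12.78
tcp_pos: [0.471, -0.1814, 0.1406]
ee_rot: [[-0.084, -0.996, -0.004], [-0.996, 0.084, -0.006], [0.006, 0.003, -1.0]]
wrist_force: [-10.4, -13.7, 11.4]
gripper_width: 0.094
gripper_force: 30.0
```

```bash
python3 -c "
from station import finish_job;print(finish_job())"
```

```text
the job is handed in; nothing more can be done
None
```

The blue-dyed panel is off the hook, standing in the corner against granite, angle plate and stop, still gripped and pushed at about 11 N down, 10 N back and 14 N towards the stop; the job is handed in at about 13 s, but no verdict came back.

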